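Dock the child-proof vitamin bottle and take off its push-and-turn cap

TASK

Lower the amber vitamin bottle's wooden foot plate over the two steel pins of the wooden dock until it lies flush, so that the bottle cannot turn. Then press its child-proof cap down, twist it anticlockwise while pressed, not forcing it, until it comes free, and lift it straight up, leaving the bottle on its pins and the other things in the drawer where they are. Finish while still holding the cap upright and still, a few centimetres clear above the open neck.

Things in the scene. Friction and masses are not known exactly. Their poses are not given: they have to be found in the camera images.
- bottle: Loose amber bottle (round, 42 mm) fixed upright on a light wooden foot plate 120 x 64 x 10 mm; about 350 g in all. Origin: centre of the plate's underside; x along its long side, z up. Two 11 mm through holes at x = -45 and +45 mm, y = 0: it fits the dock either way round. Starts flat on the drawer floor, cap locked on; may be lifted by the cap or by the body (z = 10 to 49 mm).
- neck (a point): Top of the bottle's white neck, on its axis, 72 mm above the plate's underside (the grey spring plunger in it stands 12 mm higher with the cap off).
- cap: White ribbed push-and-turn cap, 45 mm across, 27 mm high, 40 g, over the neck. Origin: centre of its lower rim, z up. Locked, the rim is 60 mm above the plate's underside and the cap's x lies along the bottle's x; it can then be neither pulled off nor turned (2 or 3 degrees, 1 mm of play). The fingers have room beside it down to the foot plate.
- cap_top (a point): Centre of the cap's top face. A spring holds the cap up with 5 N, 10 N at the full press of 11 mm. Pressed 7 mm or more (8 to 10 is good) it turns anticlockwise seen from above; past about 45 degrees it is free to lift straight off; there is a stop at 85 degrees, so turn 60 to 70.
- dock: Fixed darker wooden board 150 x 90 x 12 mm on the drawer floor with two upright steel pins, 8 mm thick with tapered tips, at x = -45 and +45 mm, y = 0, standing 22 mm above the board. Origin: centre of the board's underside; x along its long side, z up. Flush: the foot plate's underside lies on the board, bottle origin 12 mm above dock origin.
- ramekin: small white ceramic ramekin, 64 mm across, 38 mm high, empty; origin under its centre. A bystander: leave it alone
- sippy_cup: red plastic sippy cup with white press-button spout lid, 72 mm across, 116 mm high; origin under its centre. A bystander: leave it alone
- jar: closed jar with a plain lid, 60 mm across, 75 mm high, not part of the job; origin under its centre. A bystander: leave it alone
- fork_a: stainless baby fork, 126 mm long, 22 mm wide, lying flat beyond the ramekin (another lies in the fixed cutlery insert at the far side); origin on its underside, tines to its +x. A bystander: leave it alone
- spoon: plastic feeding spoon, 150 mm long, lying flat beyond the fork. A bystander: leave it alone

How it is judged:
On the way, in this order (a step that is already met when the one before it is completed fails the run):
1. the foot plate lies flush on the dock, over both pins (z of bottle in the frame of dock below 0.0145 m and horizontal distance between bottle and dock below 0.004 m and angle between the x axis of bottle and the x axis of dock, either way round below 0.1 rad and angle between bottle's own z axis and vertical below 0.04 rad), for 0.2 s.
2. on the dock, the cap is held pressed down and turned past its lock (all of step 1 and z of cap in the frame of bottle below 0.0545 m and angle between the x axis of cap and the x axis of bottle, either way round above 0.35 rad), for 0.04 s.
At the end, for the whole second after the job is handed in: Foot plate flush on the dock (underside within 2.5 mm, centre within 4 mm, 0.1 rad, level); the fingers hold the cap still, upright within 0.3 rad, its rim 98 to 250 mm above the plate's underside (14 mm or more clear of the neck), within 40 mm of the bottle's axis, not touching the bottle (all of step 1 and z of cap in the frame of bottle between 0.098 and 0.25 m and horizontal distance between cap and bottle below 0.04 m and angle between cap's own z axis and vertical below 0.3 rad and contact force between the fingers and cap above 1 N and contact force between each of cap, the fingers and bottle below 0.05 N and linear speed of each of cap, bottle below 0.03 m/s); the arm keeps its last pose, push and grip.
It fails at once if a bystander is moved by more than 30 mm (distance of any of ramekin, sippy_cup, jar, fork_a, spoon from where it was at the start of the episode above 0.03 m).
It fails at once if the bottle is dropped or slammed onto the pins rather than lowered (horizontal distance between bottle and dock below 0.03 m and z of bottle in the frame of dock below 0.045 m and linear speed of bottle above 0.35 m/s).
It fails at once if the cap is forced round without being pressed down (angle between the x axis of cap and the x axis of bottle, either way round between 0.15 and 0.6 rad and z of cap in the frame of bottle between 0.0565 and 0.064 m).
It fails at once if the bottle is tipped over (angle between bottle's own z axis and vertical above 0.7 rad).
It also fails if it takes over 51 s, if anything falls off the work surface, if the arm or the gripper's body presses on something with over 40 N, if the wrist force passes 120 N, or if a joint passes its speed limit or range.

ROBOT

A 6-joint arm with a two-finger parallel gripper is mounted at the origin on the work surface. World frame = base frame: x ahead of the robot, y to its left, z up, the work surface at z = 0. Lengths are in m, angles in rad, forces in N, time in s.
With the tool pointing down it reaches from about 0.375 to 0.975 m from the base axis. Payload 3.8 kg.
Tool frame: the origin (TCP) lies at the very end of the fingers, on their centre line; the grasp point (between the pads) lies 19 mm behind it; z points along the fingers, y is the line along which they close (so a half turn about z gives the same grasp; the last joint's range is limited). The gripper opens to 88 mm and grips with 3 to 60 N. Pads are 18 mm wide; open, the fingers measure 123 mm over their backs; the gripper's body (75 mm by 187 mm) begins 45 mm behind the grasp point.
Start: joints at [-1.292, 0.264, 1.604, -0, 1.274, -0.037], TCP at [0.21, -0.642, 0.239] pointing down, gripper open.
Joint ranges: [-2.63, 2.63], [-0.94, 2.18], [0.31, 2.57], [-1.31, 4.45], [0, 2.66], [-2.55, 2.55]. Speed limits (rad/s): [2.57, 2.57, 3.14, 3.14, 3.14, 3.14].

INTERFACE

Orientations are given as a rotation vector (axis times angle).
In Python, from workcell import manip gives the robot as it stands.
- The arm moves only by the shell command python3 drive.py 'ROWS' [FORCE]. ROWS is one flat JSON list of numbers that holds 1 to 8 rows one after another, with no inner brackets; each row has 7 numbers: a rotation vector rx, ry, rz in parts of the range, where 1.0 means 2 rad, then dx, dy, dz in a scale on which 1.0 is 0.5 m, then the finger opening in m; each row is the pose to reach, as a shift and turn from the pose commanded when the command began, along the tool's axes at that moment; what a row does not reach only later rows make up. A row lasts 1/12 s, in which the tool goes at most 0.0417 m and 0.125 rad, less where a joint would pass 70% of its speed; a pose out of reach is approached as far as the arm can. The fingers move at their own pace and stop on an object; FORCE is the grip in N (left out, the last holds). Time passes only in rows, so rows that do not move let the fingers close. It prints the time, the measured TCP pose, the force, the opening and the grip force at its end. A shift or turn number past 1, either way, is cut back to 1. Input that does not fit is refused with a message, and nothing moves.
- manip.get_state(): the state, without advancing time (a new reading comes with each control period).
- manip.camera(name): name is "scene" or "top"; returns a dict with "frame" (420x560x3 uint8, blue, green, red), "z_map" (420x560 float32, m along the optical axis (not along the pixel's ray), 0 where there is no reading), "camera_matrix" (3x3 intrinsics, pixels), "pose" (4x4, takes a point from camera to world coordinates). Camera axes: x right, y down, z forward; pixel columns grow to the right and rows downward; lengths in m; the calibration is good to about 2 mm. A picture is of the moment at which its call begins.
- manip.job_done(): hands the job in; it is judged then, once.
The state is a dict: "time_s": time; "joint_positions": joint angles; "joint_velocities": joint speeds; "tau": joint torques, N m; "position": TCP position; "tool_rot": TCP orientation; "force": force on the tool from outside, world axes, zero at the start; "ft_torque": the same for the moment, N m; "gripper_width": finger opening in m; "grip_force": force on a finger pad.
Only numpy, scipy, OpenCV 4.12 (cv2) and the standard library are available. Lean on these libraries where they do the work, as an engineer would, in place of code of your own. Each camera call takes 0.05 s, during which the arm holds its last target. There are 200 camera calls.

## Working session

There is one attempt and no reset: what is moved stays moved. The work goes in short steps, Python scripts to look and compute and a shell command to move; the robot and the scene stay as the last step left them, time stands still between calls to the robot, and variables do not carry over. Pictures are saved under pics/ and viewed, at most 10 in all, crops included, and the job is handed in when it is done.

```bash
ls; mkdir -p pics; cat > h.py <<'E'
from workcell import manip
import numpy as np, cv2
def shot(cam,name=None):
    d=manip.camera(cam)
    np.savez(f'pics/{cam}.npz',**{k:np.array(v) for k,v in d.items()})
    if name: cv2.imwrite(f'pics/{name}.png',d['frame'])
    return d
def load(cam): return np.load(f'pics/{cam}.npz')
def px(d,u,v,z=None,r=1):
    """world point of pixel; from depth, or on plane z=const"""
    K=d['camera_matrix'];T=d['pose']
    ray=np.linalg.inv(K)@[u,v,1]
    if z is None:
        p=d['z_map'][v-r:v+r+1,u-r:u+r+1]; s=np.median(p[p>0])
    else: s=(z-T[2,3])/(T[:3,:3]@ray)[2]
    return T[:3,:3]@(ray*s)+T[:3,3]
def cloud(d):
    K=d['camera_matrix'];T=d['pose'];Z=d['z_map']
    v,u=np.mgrid[:Z.shape[0],:Z.shape[1]]
    P=np.stack([(u-K[0,2])/K[0,0]*Z,(v-K[1,2])/K[1,1]*Z,Z],-1)
    P=P@T[:3,:3].T+T[:3,3]; P[Z==0]=np.nan
    return P
E
python3 - <<'E'
from h import *
np.set_printoptions(precision=4,suppress=True)
a=shot('top','top0');b=shot('scene','scene0')
print(a['pose'],b['pose'],a['camera_matrix']); print(manip.get_state())
E
```

```text
drive.py
pics
workcell.py
[[ 0.0925 -0.975   0.2022  0.3794]
 [-0.9957 -0.0903  0.0201 -0.0034]
 [-0.0013 -0.2032 -0.9791  1.0526]
 [ 0.      0.      0.      1.    ]] [[-0.6795  0.6136 -0.4022  0.9681]
 [ 0.7336  0.5779 -0.3576  0.3598]
 [ 0.013  -0.538  -0.8428  0.8887]
 [ 0.      0.      0.      1.    ]] [[455.9248   0.     280.1776]
 [  0.     455.9248 204.3232]
 [  0.       0.       1.    ]]
{'time_s': 0.1, 'joint_positions': array([-1.2919,  0.2647,  1.6052, -0.    ,  1.2737, -0.0369]), 'joint_velocities': array([ 0.0015, -0.0013, -0.0017,  0.0011,  0.0022,  0.0016]), 'tau': array([  0.0002, -50.3616, -35.8071,   0.073 ,   0.0234,  -0.0001]), 'position': array([ 0.2095, -0.641 ,  0.2375]), 'tool_rot': array([-3.1005, -0.4937,  0.0004]), 'force': array([ 0.5776,  0.4445, -0.3757]), 'ft_torque': array([-0.0039,  0.0128,  0.0032]), 'grip_force': 0.0, 'gripper_width': 0.08796984097636767}
```

View pics/top0.png

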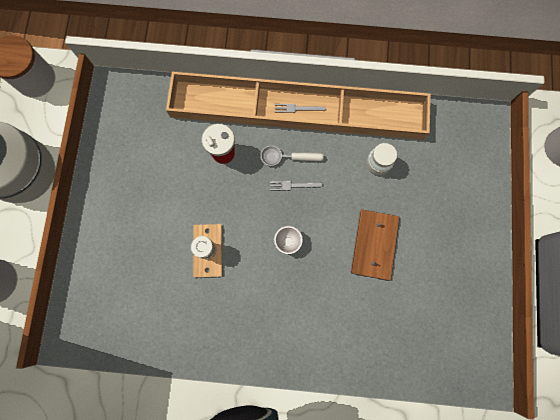

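View pics/scene0.png

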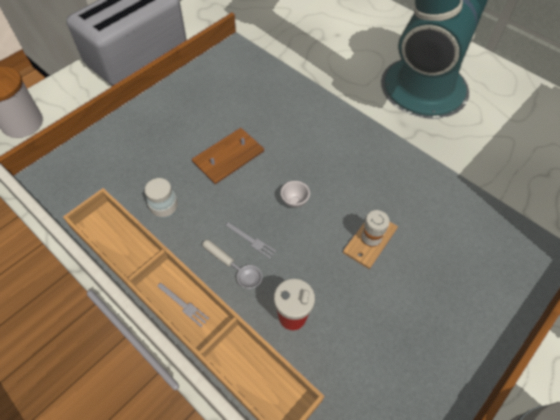

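The top view shows the bottle (cap at about 202,246; plate holes at 207,231 and 207,270), the dock (centre about 376,245; pins about 381,226 and 376,264), the ramekin between them (288,240) and the jar at (383,157). The scene view agrees with this.

Next I measure the plate, cap and dock from the point cloud and enlarge crops.

```bash
python3 - <<'E'
from h import *
np.set_printoptions(precision=4,suppress=True)
a=load('top');P=cloud(a);F=a['frame']
def reg(u0,u1,v0,v1,z0,z1):
    m=np.zeros(P.shape[:2],bool);m[v0:v1,u0:u1]=1
    return m&(P[...,2]>z0)&(P[...,2]<z1)
print('floor',[px(a,u,v) for u,v in((150,240),(250,300),(330,330))])
for n,r in dict(cap=(180,225,225,270,.075,.1),plate=(185,235,215,285,.006,.02),dock=(340,410,200,290,.007,.02),pins=(340,410,200,290,.02,.05),ram=(265,310,220,260,.03,.06),jar=(360,405,135,185,.065,.09)).items():
    q=P[reg(*r)]; xy=q[:,:2].astype(np.float32)
    print(n,len(q),q.mean(0),np.median(q[:,2]),cv2.minAreaRect(xy) if len(q) else '',cv2.minEnclosingCircle(xy)if len(q) else '')
b=lambda u0,u1,v0,v1:cv2.resize(F[v0:v1,u0:u1],None,fx=6,fy=6,interpolation=cv2.INTER_CUBIC)
cv2.imwrite('pics/crop0.png',np.hstack([b(180,240,210,290),b(345,405,205,285)]))
E
```

```text
floor [array([ 0.4847,  0.3114, -0.0004]), array([ 0.3705,  0.0657, -0.001 ]), array([ 0.3219, -0.1189,  0.0003])]
cap 372 [0.4723 0.1735 0.0865] 0.08659080317830714 ((0.47194594144821167, 0.17398768663406372), (0.0444236695766449, 0.04482324421405792), 52.75697708129883) ((0.4725419878959656, 0.17465585470199585), 0.0233327504247427)
plate 998 [0.47   0.1701 0.0101] 0.009999763481400081 ((0.48012682795524597, 0.17071634531021118), (0.14003479480743408, 0.0941304862499237), 16.710918426513672) ((0.4730958938598633, 0.1834418922662735), 0.07319687306880951)
dock 2528 [ 0.5206 -0.2076  0.012 ] 0.011927673536426875 ((0.5206179022789001, -0.1953711211681366), (0.15966801345348358, 0.1366027295589447), 3.5233895778656006) ((0.5222795605659485, -0.19901429116725922), 0.09106291830539703)
pins 18 [ 0.5259 -0.207   0.0292] 0.029545003555397686 ((0.5217165946960449, -0.20765429735183716), (0.007372940890491009, 0.09536725282669067), 84.84504699707031) ((0.5219259858131409, -0.20533329248428345), 0.04778448864817619)
ram 203 [ 0.5123 -0.0084  0.0364] 0.03680141310335028 ((0.510969877243042, -0.008549384772777557), (0.06170676648616791, 0.06053362041711807), 5.542782783508301) ((0.5108864903450012, -0.007946955040097237), 0.03175914287567139)
jar 442 [ 0.7163 -0.2058  0.0745] 0.0747388680211305 ((0.717557430267334, -0.2063712179660797), (0.052146416157484055, 0.05137208104133606), 13.682326316833496) ((0.7183842658996582, -0.20668256282806396), 0.027367522940039635)
```

View pics/crop0.png

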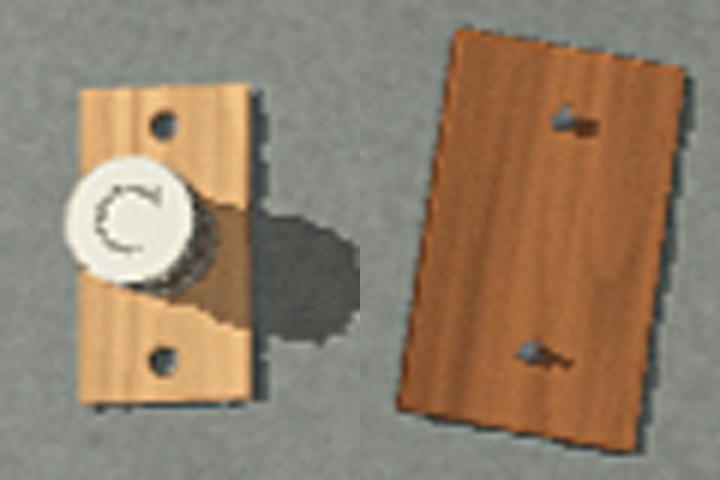

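The crop gives the plate corners, the holes at (163,125) and (163,361), and the dock corners and pins at crop (568,120) and (535,352). I'll turn these into poses and cross-check them with mask fits.

```bash
python3 - <<'E'
from h import *
np.set_printoptions(precision=4,suppress=True)
a=load('top');F=a['frame'];hsv=cv2.cvtColor(F,cv2.COLOR_BGR2HSV)
c=lambda x,y,u0,v0,z:px(a,(x+.5)/6-.5+u0,(y+.5)/6-.5+v0,z)[:2]
def rep(n,pts):
    pts=np.array(pts);print(n,pts.mean(0),'yaw',[np.degrees(np.arctan2(*(p-q)[::-1])) for p,q in((pts[0],pts[-1]),(pts[1%len(pts)],pts[2%len(pts)]))],'len',np.linalg.norm(pts[0]-pts[-1]),np.linalg.norm(pts[0]-pts[1]))
rep('plate',[c(x,y,180,210,.01) for x,y in((80,88),(250,84),(251,402),(79,403))])
rep('holes',[c(x,y,180,210,.01) for x,y in((163,125),(163,361))])
rep('dock',[c(x-360,y,345,205,.012) for x,y in((456,28),(688,68),(636,455),(398,408))])
rep('pins',[c(x-360,y,345,205,.028) for x,y in((568,120),(535,352))])
for cam in('top','scene'):
    d=load(cam);P=cloud(d);hs=cv2.cvtColor(d['frame'],cv2.COLOR_BGR2HSV)
    near=lambda x,y,r:np.hypot(P[...,0]-x,P[...,1]-y)<r
    for n,ctr,zr in(('plate',(.47,.17),(.007,.013)),('dock',(.52,-.207),(.009,.015)),('captop',(.472,.173),(.08,.095))):
        m=near(*ctr,.1)&(P[...,2]>zr[0])&(P[...,2]<zr[1])
        if n!='captop': m&=(hs[...,1]>70)
        vv,uu=np.nonzero(m); z={'plate':.01,'dock':.012,'captop':.087}[n]
        xy=np.array([px(d,u,v,z)[:2] for u,v in zip(uu,vv)],np.float32)
        print(cam,n,len(xy),cv2.minAreaRect(xy), xy.mean(0))
s=manip.get_state();from scipy.spatial.transform import Rotation as R
print(R.from_rotvec(s['tool_rot']).as_matrix())
E
```

```text
plate [0.4729 0.1747] yaw [np.float64(7.3546660498805085), np.float64(6.9891246773342885)] len 0.12025292169688599 0.06558609912053935
holes [0.473  0.1755] yaw [np.float64(7.181285388602989), np.float64(-172.818714611397)] len 0.09010929226895681 0.09010929226895681
dock [ 0.5218 -0.2076] yaw [np.float64(-5.206313737671564), np.float64(-5.188780569810358)] len 0.1483657159280884 0.09043229947671041
pins [ 0.5206 -0.207 ] yaw [np.float64(-5.155465189550788), np.float64(174.84453481044923)] len 0.0889184090675932 0.0889184090675932
top plate 889 ((0.47325950860977173, 0.17411303520202637), (0.1195051297545433, 0.06339184194803238), 6.374650955200195) [0.4699 0.1701]
top dock 2228 ((0.5217658877372742, -0.2074531465768814), (0.09001313149929047, 0.14952553808689117), 84.70494079589844) [ 0.5205 -0.2075]
top captop 363 ((0.471927285194397, 0.17369434237480164), (0.04439551755785942, 0.044292058795690536), 51.18272399902344) [0.4725 0.1736]
scene plate 805 ((0.4737371802330017, 0.17852053046226501), (0.12119608372449875, 0.06428903341293335), 6.949635028839111) [0.4914 0.1849]
scene dock 1685 ((0.5226486921310425, -0.20300191640853882), (0.09306124597787857, 0.15006089210510254), 84.67671203613281) [ 0.525  -0.2026]
scene captop 396 ((0.4746929705142975, 0.1785319745540619), (0.04600541293621063, 0.04624047130346298), 43.235721588134766) [0.4751 0.179 ]
[[ 0.9505  0.3106 -0.0006]
 [ 0.3106 -0.9505  0.0019]
 [ 0.     -0.002  -1.    ]]
```

The rows are not in the units I measure in: shifts go in shares of 0.5 m and turns go in shares of 2 rad. I convert before sending: 0.27 m / 0.5 = 0.54, -0.19 m / 0.5 = -0.38, 0.19 rad / 2 = 0.095.

```bash
cat >> h.py <<'E'
from scipy.spatial.transform import Rotation as R
def to(x,y,z,yaw):
    """print row from measured pose to a tool-down pose with tool x at yaw (deg)"""
    s=manip.get_state();M=R.from_rotvec(s['tool_rot']);c,n=np.cos(np.radians(yaw)),np.sin(np.radians(yaw))
    G=R.from_matrix([[c,n,0],[n,-c,0],[0,0,-1]])
    print('t',round(s['time_s'],2),'row',np.round((M.inv()*G).as_rotvec(),3),np.round(M.inv().apply(np.array([x,y,z])-s['position']),4),'F',np.round(s['force'],1),'w',round(s['gripper_width'],4),'grip',round(float(s['grip_force']),1),'q6',s['joint_positions'][5])
E
python3 drive.py '[0,0,0.05,0.08,-0.056,0,0.088,0,0,0.095,0.15,-0.1,0,0.088,0,0,0.095,0.54,-0.38,0,0.088,0,0,0.095,0.54,-0.38,0,0.088,0,0,0.095,0.54,-0.38,0,0.088,0,0,0.095,0.54,-0.38,0,0.088,0,0,0.095,0.54,-0.38,0,0.088,0,0,0.095,0.54,-0.38,0,0.088]' 30
python3 -c "
from h import *
to(.4735,.1755,.20,7.1)"
```

```text
time_s: 0.77
position: [0.4079, -0.3748, 0.2383]
tool_rot: [-3.135, -0.197, 0.0]
force: [1.3, 0.2, -0.3]
gripper_width: 0.0882
grip_force: 0.0
t 0.77 row [-0.001  0.     0.002] [ 0.1341 -0.5377  0.0387] F [ 1.3  0.2 -0.3] w 0.0882 grip 0.0 q6 0.6566211543335135
```

```bash

python3 drive.py '[0,0,0,0.16,-0.62,0,0.088,0,0,0,0.16,-0.62,0,0.088,0,0,0,0.16,-0.62,0,0.088,0,0,0,0.16,-0.62,0,0.088,0,0,0,0.16,-0.62,0,0.088,0,0,0,0.16,-0.62,0,0.088,0,0,0,0.16,-0.62,0,0.088,0,0,0,0.16,-0.62,0,0.088]' >/dev/null
python3 drive.py '[0,0,0,0.1,-0.44,0.06,0.088,0,0,0,0.1,-0.44,0.06,0.088,0,0,0,0.1,-0.44,0.06,0.088,0,0,0,0.1,-0.44,0.06,0.088,0,0,0,0.1,-0.44,0.06,0.088,0,0,0,0.1,-0.44,0.06,0.088,0,0,0,0.1,-0.44,0.06,0.088,0,0,0,0.1,-0.44,0.06,0.088]'
python3 - <<'E'
from h import *
to(.4735,.1755,.2,7.1)
a=shot('scene','hover')
cv2.imwrite('pics/hoverc.png',cv2.resize(a['frame'][120:280,280:480],None,fx=4,fy=3.7,interpolation=2))
E
```

```text
time_s: 2.1
position: [0.4691, 0.1655, 0.208]
tool_rot: [3.134, 0.202, -0.003]
force: [-0.4, -0.6, -1.6]
gripper_width: 0.088
grip_force: 0.0
t 2.1 row [0.001 0.002 0.005] [ 0.0057 -0.0094  0.008 ] F [-0.4 -0.6 -1.6] w 0.088 grip 0.0 q6 1.731822599235839
```

View pics/hoverc.png

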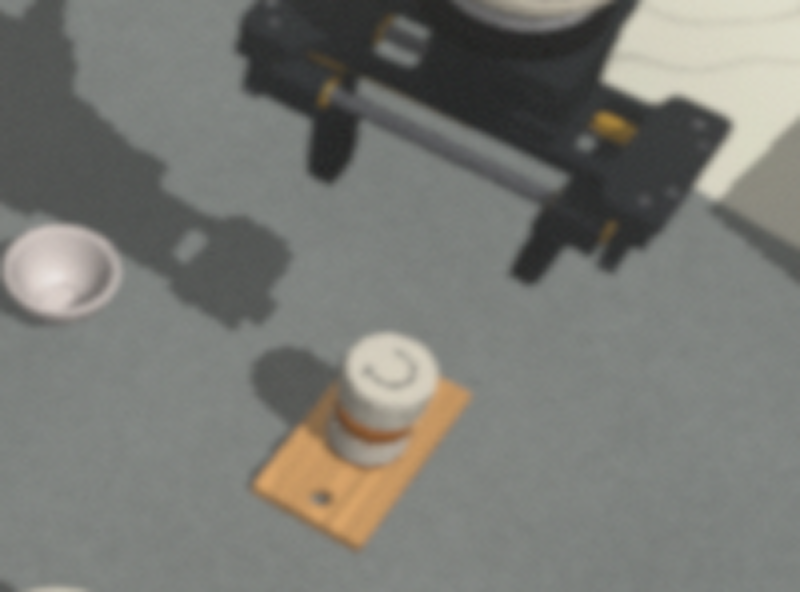

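The fingers are open above the bottle, with fingertips at crop (325,178) and (525,278) and the cap centre at about (390,362). I compare the fingertip midpoint with the robot's own reading.

```bash
python3 - <<'E'
from h import *
a=load('scene')
for x,y in((325,180),(525,280),(425,230)): print(px(a,280+x/4,120+y/3.7,.208))
to(.4735,.1755,.055,7.1);print(manip.get_state()['position'])
E
```

```text
[0.48233855 0.12040395 0.208     ]
[0.46940372 0.21934538 0.208     ]
[0.47575489 0.17076382 0.208     ]
t 2.15 row [0.001 0.001 0.003] [ 0.0057 -0.0104  0.1533] F [ 0.  -0.3  0.1] w 0.0879 grip 0.0 q6 1.731793704937581
[0.46931074 0.16458392 0.20829814]
```

In the tool's units: 0.153 m / 0.5 = 0.306, -0.01 m / 0.5 = -0.02.

```bash

python3 drive.py '[0,0,0,0.01,-0.02,0.06,0.088,0,0,0,0.01,-0.02,0.14,0.088,0,0,0,0.01,-0.02,0.22,0.088,0,0,0,0.01,-0.02,0.27,0.088,0,0,0,0.01,-0.02,0.306,0.088,0,0,0,0.01,-0.02,0.306,0.088,0,0,0,0.01,-0.02,0.306,0.088,0,0,0,0.01,-0.02,0.306,0.06]' 10
python3 drive.py '[0,0,0,0,0,0,0.05,0,0,0,0,0,0,0.048,0,0,0,0,0,0,0.046,0,0,0,0,0,0,0.044,0,0,0,0,0,0,0.04,0,0,0,0,0,0,0.04,0,0,0,0,0,0,0.04]'
python3 drive.py '[0,0,0,0,0,0,0.035,0,0,0,0,0,0,0.035,0,0,0,0,0,0,0.035]' 35
python3 - <<'E'
from h import *
shot('scene');a=shot('top')
cv2.imwrite('pics/gripc.png',cv2.resize(a['frame'][200:300,160:260],None,fx=6,fy=6,interpolation=2))
to(.4735,.1755,.055,7.1)
E
```

```text
time_s: 2.82
position: [0.4748, 0.1748, 0.0572]
tool_rot: [-3.135, -0.195, -0.003]
force: [-0.2, -0.6, -0.0]
gripper_width: 0.0834
grip_force: 0.0
time_s: 3.4
position: [0.4737, 0.1762, 0.0562]
tool_rot: [-3.134, -0.197, -0.001]
force: [-0.3, 3.4, 2.3]
gripper_width: 0.0449
grip_force: 10.0
time_s: 3.65
position: [0.4738, 0.176, 0.0561]
tool_rot: [-3.135, -0.197, -0.001]
force: [-0.2, 2.6, 3.5]
gripper_width: 0.0444
grip_force: 35.0
t 3.75 row [-0.    -0.001  0.002] [-0.0003  0.0003  0.0011] F [-1.   3.4  5. ] w 0.0445 grip 35.0 q6 1.7506430030537399
```

View pics/gripc.png

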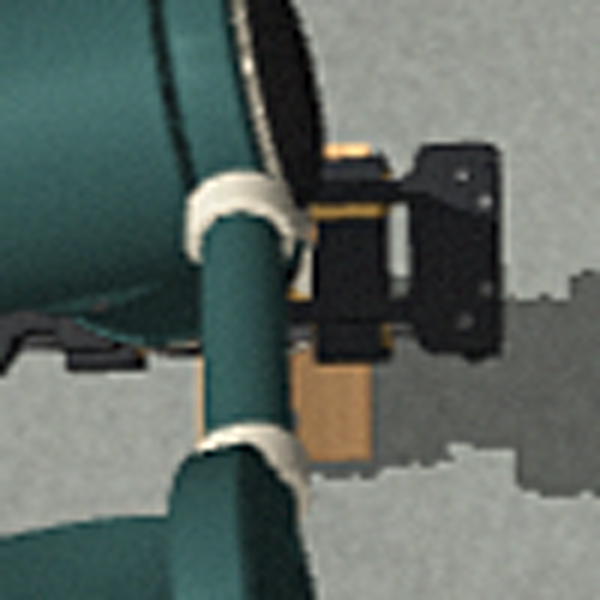

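In the tool's units: -0.1 m / 0.5 = -0.2, -0.09 m / 0.5 = -0.18.

```bash

python3 drive.py '[0,0,0,0,0,-0.02,0.035,0,0,0,0,0,-0.05,0.035,0,0,0,0,0,-0.09,0.035,0,0,0,0,0,-0.14,0.035,0,0,0,0,0,-0.18,0.035,0,0,0,0,0,-0.2,0.035,0,0,0,0,0,-0.2,0.035,0,0,0,0,0,-0.2,0.035]'
python3 drive.py '[0,0,0.025,0,0.03,0,0.035,0,0,0.05,0,0.08,0,0.035,0,0,0.075,0,0.14,0,0.035,0,0,0.105,0,0.2,0,0.035,0,0,0.1065,0,0.26,0,0.035,0,0,0.1065,0,0.32,0,0.035,0,0,0.1065,0.002,0.38,0,0.035,0,0,0.1065,0.002,0.44,0,0.035]'
python3 -c "
from h import *
to(.5223,-.2065,.156,-5.2)"
```

```text
time_s: 4.42
position: [0.4731, 0.175, 0.1552]
tool_rot: [3.135, 0.197, -0.001]
force: [0.0, 0.0, -3.8]
gripper_width: 0.0446
grip_force: 35.0
time_s: 5.08
position: [0.5002, -0.044, 0.1531]
tool_rot: [-3.138, 0.137, 0.007]
force: [0.4, 0.6, -3.3]
gripper_width: 0.0444
grip_force: 35.0
t 5.08 row [0.    0.005 0.004] [ 0.0362  0.16   -0.0031] F [ 0.4  0.6 -3.3] w 0.0444 grip 35.0 q6 1.5209277122864335
```

In the tool's units: 0.15 m / 0.5 = 0.3, 0.036 m / 0.5 = 0.072.

```bash

python3 drive.py '[0,0,0,0.016,0.07,0,0.035,0,0,0,0.032,0.14,0,0.035,0,0,0,0.05,0.21,0,0.035,0,0,0,0.066,0.27,0,0.035,0,0,0,0.072,0.3,0.04,0.035,0,0,0,0.072,0.3,0.08,0.035,0,0,0,0.072,0.3,0.1,0.035,0,0,0,0.072,0.3,0.1,0.035]'
python3 drive.py '[0,0,0,0,0,0,0.035,0,0,0,0,0,0,0.035]'
python3 - <<'E'
from h import *
to(.5223,-.2065,.106,-5.2);print(manip.get_state()['position'])
a=shot('scene');shot('top')
cv2.imwrite('pics/dockc.png',cv2.resize(a['frame'][70:220,150:350],None,fx=4,fy=4,interpolation=2))
E
```

```text
time_s: 5.75
position: [0.5205, -0.1937, 0.1003]
tool_rot: [-3.135, 0.138, 0.016]
force: [-1.1, -0.1, -5.4]
gripper_width: 0.0446
grip_force: 35.0
time_s: 5.92
position: [0.5249, -0.1946, 0.1057]
tool_rot: [-3.139, 0.135, 0.001]
force: [-0.1, 0.1, -3.7]
gripper_width: 0.0444
grip_force: 35.0
t 5.92 row [-0.     0.     0.004] [-0.0015  0.0121 -0.0003] F [-0.1  0.1 -3.7] w 0.0444 grip 35.0 q6 1.257534806389947
[ 0.5248686  -0.1945712   0.10570603]
```

View pics/dockc.png

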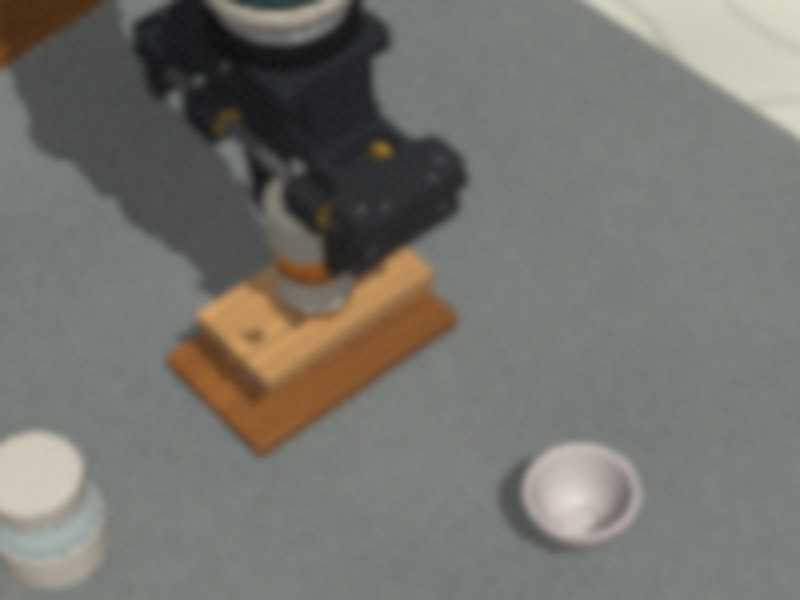

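The plate hovers above the dock. Visible plate corners are at crop (200,315), (265,380) and (433,270), the front hole is at (255,333), and the dock corners are at (168,358), (262,453) and (457,318). Now I measure the plate's offset from the dock.

```bash
python3 - <<'E'
from h import *
np.set_printoptions(precision=4,suppress=True)
d=load('scene');P=cloud(d);hs=cv2.cvtColor(d['frame'],cv2.COLOR_BGR2HSV)
near=np.hypot(P[...,0]-.53,P[...,1]+.195)<.1
m=near&(P[...,2]>.045)&(P[...,2]<.068)&(hs[...,1]>70)&(hs[...,0]<25)
z=P[m][:,2];print(np.histogram(z,bins=np.arange(.045,.069,.002)))
zt=np.median(z[z>.053]);print('ztop',zt)
m&=abs(P[...,2]-zt)<.003
vv,uu=np.nonzero(m);xy=np.array([px(d,u,v,zt)[:2] for u,v in zip(uu,vv)],np.float32)
print('plate',len(xy),cv2.minAreaRect(xy))
c=lambda x,y,z:px(d,(x+.5)/4-.5+150,(y+.5)/4-.5+70,z)[:2]
A,B,C=c(200,315,zt),c(264,379,zt),c(433,270,zt)
print('hand',A,B,C,(A+C)/2,np.linalg.norm(A-B),np.linalg.norm(B-C),'yaw',np.degrees(np.arctan2(*(B-C)[::-1])),'hole',c(255,334,zt))
A,B,C=c(168,358,.012),c(262,453,.012),c(457,318,.012)
print('dock',A,B,C,(A+C)/2,np.linalg.norm(A-B),np.linalg.norm(B-C),'yaw',np.degrees(np.arctan2(*(B-C)[::-1])))
v,u=np.nonzero(m);vis=np.zeros_like(d['frame']);
E
```

```text
(array([  0,   1,  14,  26,  41,  44, 106, 306, 258,  50,   7,   1]), array([0.045, 0.047, 0.049, 0.051, 0.053, 0.055, 0.057, 0.059, 0.061,
       0.063, 0.065, 0.067, 0.069]))
ztop 0.06042362962008996
plate 684 ((0.5245265364646912, -0.19303098320960999), (0.06657759845256805, 0.12000042200088501), 83.9176025390625)
hand [ 0.5806 -0.2295] [ 0.5868 -0.1706] [ 0.4675 -0.1581] [ 0.524  -0.1938] 0.05923737185932855 0.11999690709766202 yaw -5.995465295439586 hole [ 0.5688 -0.1973]
dock [ 0.5923 -0.2534] [ 0.6012 -0.164 ] [ 0.4551 -0.1521] [ 0.5237 -0.2027] 0.08987260406539933 0.14657012781194578 yaw -4.6622533815213005
```

In the tool's units: 0.01 m / 0.5 = 0.02, 0.0097 m / 0.5 = 0.0194, -0.008 rad / 2 = -0.004.

```bash

python3 drive.py '[0,0,-0.004,-0.0024,0.0194,0,0.035,0,0,-0.004,-0.0024,0.0194,0.01,0.035,0,0,-0.004,-0.0024,0.0194,0.02,0.035,0,0,-0.004,-0.0024,0.0194,0.02,0.035,0,0,-0.004,-0.0024,0.0194,0.02,0.035,0,0,-0.004,-0.0024,0.0194,0.02,0.035]'
python3 - <<'E'
from h import *
to(.5230,-.2041,.0957,-5.0);print(manip.get_state()['position'])
d=shot('scene');P=cloud(d);hs=cv2.cvtColor(d['frame'],cv2.COLOR_BGR2HSV)
near=np.hypot(P[...,0]-.525,P[...,1]+.205)<.1
m=near&(P[...,2]>.035)&(P[...,2]<.058)&(hs[...,1]>70)&(hs[...,0]<25)
z=P[m][:,2];zt=np.median(z[z>.045]);m&=abs(P[...,2]-zt)<.003
vv,uu=np.nonzero(m);xy=np.array([px(d,u,v,zt)[:2] for u,v in zip(uu,vv)],np.float32)
print('ztop',zt,cv2.minAreaRect(xy))
cv2.imwrite('pics/dockd.png',cv2.resize(d['frame'][115:195,180:280],None,fx=7,fy=7,interpolation=2))
E
```

```text
time_s: 6.52
position: [0.5228, -0.2044, 0.0956]
tool_rot: [-3.139, 0.124, 0.0]
force: [0.7, 0.7, -3.8]
gripper_width: 0.0447
grip_force: 35.0
t 6.52 row [-0.     0.     0.008] [ 0.0002 -0.0003 -0.0001] F [ 0.7  0.7 -3.8] w 0.0447 grip 35.0 q6 1.2325910788845231
[ 0.52275929 -0.20437025  0.09561272]
ztop 0.050471383493569166 ((0.5224462747573853, -0.20221582055091858), (0.06764776259660721, 0.12110693752765656), 84.92688751220703)
```

View pics/dockd.png

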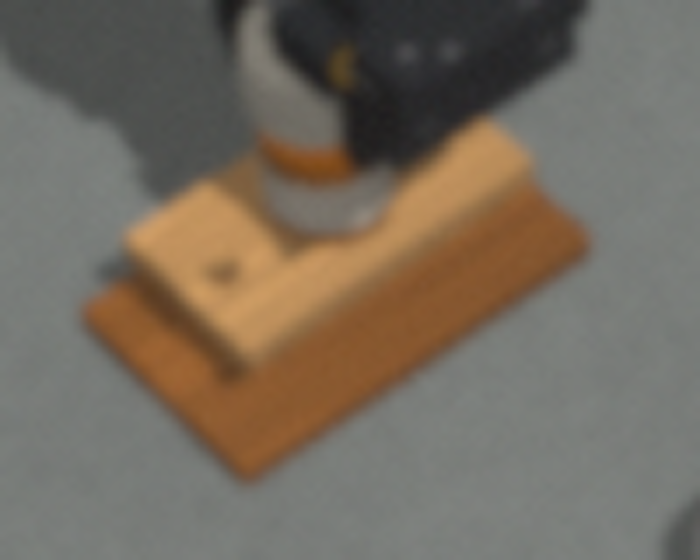

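The plate is centred over the dock within about 1 mm in the scene fit, and the hole is at crop (222,270). I lower slowly while watching the force.

In the tool's units: 0.012 m / 0.5 = 0.024, 0.01 m / 0.5 = 0.02.

```bash

python3 drive.py '[0,0,0,0,0,0.004,0.035,0,0,0,0,0,0.008,0.035,0,0,0,0,0,0.012,0.035,0,0,0,0,0,0.016,0.035,0,0,0,0,0,0.02,0.035,0,0,0,0,0,0.024,0.035,0,0,0,0,0,0.024,0.035]'
python3 -c "
from h import *
to(.5230,-.2041,.0957,-5.0);print(manip.get_state()['ft_torque'])"
```

```text
time_s: 7.15
position: [0.5224, -0.2046, 0.0831]
tool_rot: [-3.139, 0.124, 0.002]
force: [-0.3, -0.2, -3.9]
gripper_width: 0.0447
grip_force: 35.0
t 7.15 row [-0.     0.001  0.008] [ 0.0005 -0.0005 -0.0126] F [-0.3 -0.2 -3.9] w 0.0447 grip 35.0 q6 1.2323754721796045
[-0.03336753 -0.03025295 -0.01277412]
```

In the tool's units: 0.013 m / 0.5 = 0.026, 0.012 m / 0.5 = 0.024.

```bash

python3 drive.py '[0,0,0,0,0,0.004,0.035,0,0,0,0,0,0.008,0.035,0,0,0,0,0,0.012,0.035,0,0,0,0,0,0.016,0.035,0,0,0,0,0,0.02,0.035,0,0,0,0,0,0.024,0.035,0,0,0,0,0,0.026,0.035,0,0,0,0,0,0.026,0.035]'
python3 -c "
from h import *
to(.5230,-.2041,.0957,-5.0);print(manip.get_state()['ft_torque'])"
```

```text
time_s: 7.82
position: [0.5225, -0.2046, 0.0703]
tool_rot: [-3.139, 0.124, 0.001]
force: [0.2, -0.1, -3.1]
gripper_width: 0.0446
grip_force: 35.0
t 7.82 row [-0.     0.001  0.008] [ 0.0004 -0.0006 -0.0254] F [ 0.2 -0.1 -3.1] w 0.0446 grip 35.0 q6 1.2323459377306465
[0.04076978 0.02580979 0.03866589]
```

In the tool's units: 0.004 m / 0.5 = 0.008, 0.003 m / 0.5 = 0.006.

```bash

python3 drive.py '[0,0,0,0,0,0.002,0.035,0,0,0,0,0,0.004,0.035,0,0,0,0,0,0.006,0.035,0,0,0,0,0,0.008,0.035,0,0,0,0,0,0.008,0.035,0,0,0,0,0,0.008,0.035]'
python3 - <<'E'
from h import *
to(.5230,-.2041,.0957,-5.0)
d=shot('scene');P=cloud(d);hs=cv2.cvtColor(d['frame'],cv2.COLOR_BGR2HSV)
near=np.hypot(P[...,0]-.525,P[...,1]+.205)<.1
m=near&(P[...,2]>.016)&(P[...,2]<.035)&(hs[...,1]>70)&(hs[...,0]<25)
z=P[m][:,2];print(np.histogram(z,bins=np.arange(.015,.036,.001)));zt=.022;m&=abs(P[...,2]-zt)<.003
vv,uu=np.nonzero(m);xy=np.array([px(d,u,v,zt)[:2] for u,v in zip(uu,vv)],np.float32)
print(cv2.minAreaRect(xy))
E
```

```text
time_s: 8.32
position: [0.5235, -0.2053, 0.0679]
tool_rot: [3.138, -0.124, 0.002]
force: [-1.4, -0.4, 5.0]
gripper_width: 0.0443
grip_force: 35.0
t 8.32 row [ 0.001 -0.002  0.008] [-0.0006 -0.0011 -0.0278] F [-1.4 -0.4  5. ] w 0.0443 grip 35.0 q6 1.2323434620931208
(array([  0,  31,  19,  17,  29,  55,  92, 142, 155, 119,  55,  33,   9,
         3,   3,   2,   0,   0,   2,   1]), array([0.015, 0.016, 0.017, 0.018, 0.019, 0.02 , 0.021, 0.022, 0.023,
       0.024, 0.025, 0.026, 0.027, 0.028, 0.029, 0.03 , 0.031, 0.032,
       0.033, 0.034, 0.035]))
((0.5224108695983887, -0.2027929723262787), (0.0675758421421051, 0.1235397681593895), 84.06180572509766)
```

In the tool's units: 0.0095 m / 0.5 = 0.019, 0.0085 m / 0.5 = 0.017.

```bash

python3 drive.py '[0,0,0,0,0,0.002,0.035,0,0,0,0,0,0.005,0.035,0,0,0,0,0,0.008,0.035,0,0,0,0,0,0.011,0.035,0,0,0,0,0,0.014,0.035,0,0,0,0,0,0.017,0.035,0,0,0,0,0,0.019,0.035,0,0,0,0,0,0.019,0.035]' 45
python3 drive.py '[0,0,0,0,0,0,0.035,0,0,0,0,0,0,0.035]'
python3 - <<'E'
from h import *
to(.5230,-.2041,.0579,-5.0);print(manip.get_state()['position'])
d=shot('scene');P=cloud(d)
near=np.hypot(P[...,0]-.525,P[...,1]+.205)<.1
m=near&(P[...,2]>.016)&(P[...,2]<.035);print(np.median(P[m][:,2]))
cv2.imwrite('pics/press.png',cv2.resize(d['frame'][105:195,180:280],None,fx=6,fy=6,interpolation=2))
E
```

```text
time_s: 9.03
position: [0.5236, -0.2052, 0.0583]
tool_rot: [3.138, -0.124, 0.002]
force: [-3.6, -0.7, 9.3]
gripper_width: 0.0445
grip_force: 45.0
time_s: 9.2
position: [0.5236, -0.2052, 0.0585]
tool_rot: [3.138, -0.124, 0.003]
force: [-2.4, -0.2, 9.5]
gripper_width: 0.0442
grip_force: 45.0
t 9.2 row [ 0.001 -0.002  0.008] [-0.0007 -0.0011  0.0006] F [-2.4 -0.2  9.5] w 0.0442 grip 45.0 q6 1.2323903093892532
[ 0.52361633 -0.20524662  0.05851349]
0.023031408253873065
```

View pics/press.png

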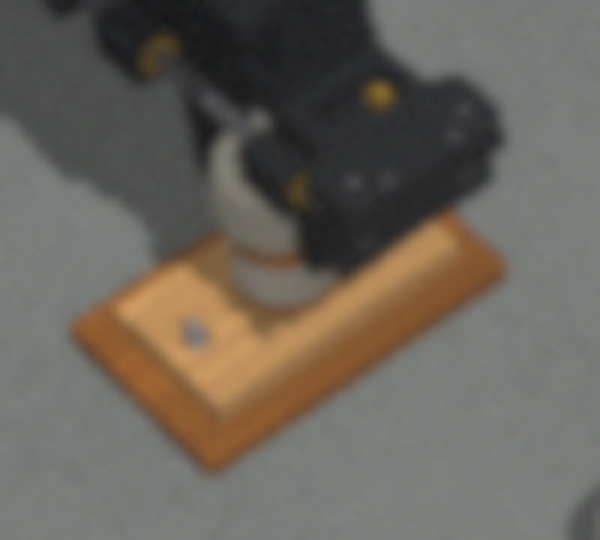

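The plate is flush, with the pin showing through its hole at (193,332). The cap is pressed about 9.5 mm at 9.5 N, so I twist now.

In the tool's units: -0.28 rad / 2 = -0.14.

```bash

python3 drive.py '[0,0,-0.025,0,0,0,0.035,0,0,-0.05,0,0,0,0.035,0,0,-0.08,0,0,0,0.035,0,0,-0.11,0,0,0,0.035,0,0,-0.14,0,0,0,0.035,0,0,-0.14,0,0,0,0.035]'
python3 -c "
from h import *
to(.5230,-.2041,.0579,-5.0);print(manip.get_state()['position'],manip.get_state()['ft_torque'])"
```

```text
time_s: 9.75
position: [0.5243, -0.2051, 0.0588]
tool_rot: [3.124, 0.318, 0.004]
force: [-2.2, 0.1, 8.8]
gripper_width: 0.0445
grip_force: 45.0
t 9.75 row [ 0.001 -0.003  0.29 ] [-0.001  -0.0012  0.0009] F [-2.2  0.1  8.8] w 0.0445 grip 45.0 q6 0.949864429558934
[ 0.52425734 -0.20508499  0.05876863] [ 0.07273609  0.27226754 -0.03490248]
```

In the tool's units: -0.8 rad / 2 = -0.4.

```bash

python3 drive.py '[0,0,-0.05,0,0,0,0.035,0,0,-0.1,0,0,0,0.035,0,0,-0.15,0,0,0,0.035,0,0,-0.2,0,0,0,0.035,0,0,-0.25,0,0,0,0.035,0,0,-0.3,0,0,0,0.035,0,0,-0.35,0,0,0,0.035,0,0,-0.4,0,0,0,0.035]'
python3 drive.py '[0,0,-0.03,0,0,0,0.035,0,0,-0.03,0,0,0,0.035]'
python3 -c "
from h import *
to(.5230,-.2041,.0579,60);print(manip.get_state()['position'],manip.get_state()['ft_torque'])"
```

```text
time_s: 10.42
position: [0.5243, -0.205, 0.0588]
tool_rot: [2.751, 1.513, 0.003]
force: [-1.7, 0.4, 8.8]
gripper_width: 0.0444
grip_force: 45.0
time_s: 10.58
position: [0.5243, -0.2051, 0.0588]
tool_rot: [2.706, 1.592, 0.003]
force: [-1.3, 0.1, 10.2]
gripper_width: 0.0443
grip_force: 45.0
t 10.58 row [ 0.003 -0.001  0.016] [ 0.0002 -0.0016  0.0009] F [-1.3  0.1 10.2] w 0.0443 grip 45.0 q6 0.08972001050663567
[ 0.52432066 -0.20510561  0.05879997] [0.05402041 0.2444817  0.00535409]
```

In the tool's units: -0.02 m / 0.5 = -0.04, -0.016 m / 0.5 = -0.032.

```bash

python3 drive.py '[0,0,0,0,0,-0.006,0.035,0,0,0,0,0,-0.012,0.035,0,0,0,0,0,-0.018,0.035,0,0,0,0,0,-0.024,0.035,0,0,0,0,0,-0.032,0.035,0,0,0,0,0,-0.04,0.035]'
python3 -c "
from h import *
to(.5230,-.2041,.0579,60);print(manip.get_state()['position'],manip.get_state()['ft_torque'])"
```

```text
time_s: 11.08
position: [0.5223, -0.2044, 0.0767]
tool_rot: [-2.709, -1.589, 0.001]
force: [-0.3, -0.6, -1.9]
gripper_width: 0.0443
grip_force: 45.0
t 11.08 row [-0.001 -0.     0.014] [0.0006 0.0005 0.0188] F [-0.3 -0.6 -1.9] w 0.0443 grip 45.0 q6 0.09237846870719522
[ 0.52225431 -0.2043922   0.07666927] [-0.09578825 -0.15443239 -0.04921715]
```

```bash

python3 drive.py '[0,0,0,0,0,-0.02,0.035,0,0,0,0,0,-0.04,0.035,0,0,0,0,0,-0.06,0.035,0,0,0,0,0,-0.08,0.035,0,0,0,0,0,-0.1,0.035,0,0,0,0,0,-0.114,0.035,0,0,0,0,0,-0.12,0.035,0,0,0,0,0,-0.12,0.035]'
python3 drive.py '[0,0,0,0,0,0,0.035,0,0,0,0,0,0,0.035,0,0,0,0,0,0,0.035]'
python3 - <<'E'
from h import *
to(.5230,-.2041,.137,60)
d=shot('scene')
cv2.imwrite('pics/end.png',cv2.resize(d['frame'][70:220,150:350],None,fx=4,fy=4,interpolation=2))
P=cloud(d);near=np.hypot(P[...,0]-.525,P[...,1]+.205)<.1
m=near&(P[...,2]>.016)&(P[...,2]<.035);print(np.median(P[m][:,2]))
E
```

```text
time_s: 11.75
position: [0.5235, -0.2051, 0.1386]
tool_rot: [2.708, 1.588, 0.002]
force: [0.6, -0.2, -0.6]
gripper_width: 0.0447
grip_force: 45.0
time_s: 12.0
position: [0.5223, -0.2045, 0.1364]
tool_rot: [-2.709, -1.589, 0.001]
force: [0.5, -0.0, -0.4]
gripper_width: 0.0443
grip_force: 45.0
t 12.0 row [-0.001  0.     0.014] [ 0.0007  0.0004 -0.0006] F [ 0.5 -0.  -0.4] w 0.0443 grip 45.0 q6 0.09235821628711749
0.023072968704742125
```

View pics/end.png

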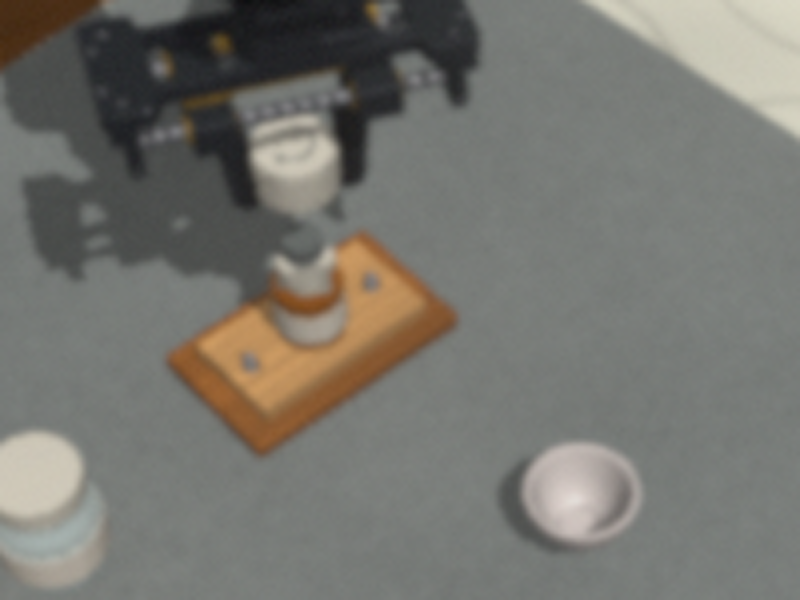

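The cap is held upright at (295,165), clear above the open neck and plunger at (305,245). Both pins show through the plate at (248,362) and (370,282), and the rim is about 128 mm above the plate's underside. I hand the job in.

```bash
python3 -c "
from workcell import manip
print(manip.job_done())"
```

```text
the job is handed in; nothing more can be done
None
```

I handed the job in at about 12 s of the 51 s allowed: the bottle sits flush on both pins and the gripper holds the uncapped cap upright and still, rim about 128 mm above the plate's underside; the hand-in call did not return a verdict.

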